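# Make up two board-repair part kits

### The job

Make up the kits for the two board repairs from the parts standing on the blue mat: the transformer, the large capacitor and the relay go into the three-pocket tray, the choke and the small capacitor into the two-pocket tray. Give every part a pocket of its own and set it down upright on the pocket's floor, the same way up as it stands now. The heatsink is not needed: leave it standing where it is, and do not disturb the multimeter and the loupe.

Things in the scene. Friction and masses are not known exactly. Their poses are not given: they have to be found in the camera images.
- transformer: small transformer: grey laminated iron core 18 mm (x) by 48 mm (y), 40 mm high, with a black and ochre bobbin that stands out 9 mm on both x sides (30 mm wide in y); about 280 g; stands on the mat (top 3 mm above the bench). Its flat core ends, facing +y and -y, are good to grip. Origin: centre of the underside; z up
- large_capacitor: large electrolytic capacitor: plain upright black cylinder with a grey stripe, 40 mm diameter, 55 mm high, two 6 mm solder prongs on top; about 100 g; stands on the mat (top 3 mm above the bench). Origin: centre of the underside; z up
- relay: plug-in relay: clear plastic box 41 mm (x) by 28 mm (y), 36 mm high, with a black top plate (6 mm thick, 0.5 mm larger) from which 12 metal blades stand up 7 mm more; about 70 g; stands on the mat (top 3 mm above the bench). Origin: centre of the underside; z up
- choke: toroidal choke: copper-wound ring standing on edge in a black base; ring 46 mm diameter, 24 mm thick along its axis (y), flat faces to +y and -y, top 50 mm high; base 46 mm (x) by 28 mm (y), 4 mm high; about 90 g; stands on the mat (top 3 mm above the bench). Origin: centre of the underside; z up
- small_capacitor: small electrolytic capacitor: same make as the large one, upright black cylinder 25 mm diameter, 36 mm high, two 6 mm solder prongs on top; about 30 g; stands on the mat (top 3 mm above the bench). Origin: centre of the underside; z up
- heatsink: aluminium heatsink with eight upright fins, 28 mm (x) by 48 mm (y) by 42 mm high, standing on the mat among the parts; belongs to neither kit and stays. Origin: centre of the underside; z up
- three_pocket_tray: Wide grey plastic kit tray, fixed. Near (-x) side: a row of three open pockets along y, each 64 (x) by 66 mm (y) inside; behind (+x) a bay with a green board. Outer size 214 mm in y, from x = -36 to +100 mm; floor 3, walls 4 mm thick; rims and board parts at most 12 mm above the bench. Origin on the bench under the middle of the pocket row; pocket centres at x = 0, y = -70, 0 and +70 mm; z up
- two_pocket_tray: Narrow grey plastic kit tray, fixed. Near (-x) side: a row of two open pockets along y, each 64 (x) by 66 mm (y) inside; behind (+x) a bay with a green board. Outer size 144 mm in y, from x = -36 to +100 mm; floor 3, walls 4 mm thick; rims and board parts at most 12 mm above the bench. Origin on the bench under the middle of the pocket row; pocket centres at x = 0, y = -35 and +35 mm; z up
- multimeter: red hand multimeter lying face up on the bench beside the work, 150 mm (x) by 75 mm (y), 46 mm high at its dial; stays where it is. Origin: centre of the underside; z up
- loupe: inspection loupe lying on the bench beside the work: a 35 mm wide, 31 mm high metal eyepiece at its +x end and a black handle to -x, from -52 to +72 mm along x; stays where it is. Origin: on the bench under the handle, 55 mm from the eyepiece's axis; z up
There are look-alikes about, which are no part of the job. Leave any yellow look-alike of the small_capacitor alone.

How it is judged:
By the outcome, as a careful person would: the job done as asked, in the order asked, and still so for the second after the job is handed in, with the robot touching nothing.
It also fails if it takes over 118 s, if anything falls off the work surface, if the arm or the gripper's body presses on something with over 40 N, if the wrist force passes 120 N, or if a joint passes its speed limit or range.

### The arm

A 7-joint arm with a two-finger parallel gripper is mounted at the origin on the work surface. World frame = base frame: x ahead of the robot, y to its left, z up, the work surface at z = 0. Lengths are in m, angles in rad, forces in N, time in s.
With the tool pointing down it reaches from about 0.4 to 0.85 m from the base axis. Payload 10.4 kg.
Tool frame: the origin (TCP) lies at the centre of the arm's flange, where the gripper is bolted on; the fingertips stand 182 mm ahead of it and the grasp point (between the pads) lies 164 mm ahead of it; z points along the fingers, y is the line along which they close (so a half turn about z gives the same grasp; the last joint's range is limited). The gripper opens to 87 mm and grips with 3 to 60 N. Pads are 19 mm wide; open, the fingers measure 117 mm over their backs; the gripper's body (75 mm by 190 mm) begins 51 mm behind the grasp point.
Start: joints at [1.319, 0.332, -0.065, 1.46, 0.022, 1.35, -0.088], TCP at [0.142, -0.609, 0.405] pointing down, gripper open.
Joint ranges: [-2.6, 2.6], [-0.5, 2.12], [-1.47, 1.34], [0.16, 2.42], [-1.27, 4.41], [0.06, 2.06], [-2.6, 2.6]. Speed limits (rad/s): [2.22, 2.22, 2.79, 2.79, 3.14, 3.14, 3.14].

### API

Orientations are given as a unit quaternion [x, y, z, w].
In Python, from bench import r, eyes, job gives the robot as it stands. The module is installed in compiled form; this text tells all that it offers.
- The arm moves only by the shell command python3 -m inch 'ROWS' [OPENING] [FORCE]. ROWS is JSON, a list of rows, each a list of 6 numbers: the shift along the tool's x, y, z normalised to -1 to 1, where 1 is 4 cm, then the turn, a rotation vector about the tool's x, y, z normalised to -1 to 1, where 1 is 0.12 rad. In form: [[x, y, z, wx, wy, wz], ...]. A call has exactly 5 rows; each row shifts and turns the commanded pose from where the row before left it, along the tool's axes as they then stand; what a row does not reach is not made up. A row lasts 1/12 s, in which the tool goes at most 41.7 mm and 7.16 degrees, less where a joint would pass 70% of its speed; a pose out of reach is approached as far as the arm can. A call with a number of a shift or a turn outside -1 to 1 is refused whole. A call with a gripper value outside its range is refused whole. OPENING is the gripper command: -1 is shut, 1 is fully open, values between are in proportion, set as the call begins (- or left out, the last holds). The fingers move at their own pace and stop on an object; FORCE is the grip in N (left out, the last holds). Time passes only in rows, so rows that do not move let the fingers close, or fill a call up. It gives the time, the measured TCP pose, the force, the opening and the grip force at its end, in the units of the state.
- r.read_state(): the state, without advancing time (a new reading comes with each control period).
- eyes.camera(name): name is "side" or "top" or "wrist"; returns a dict with "pixels" (400x640x3 uint8, red, green, blue), "fx", "fy", "cx", "cy" (pixels), "extrinsics" (4x4, takes a point from camera to world coordinates). Camera axes: x right, y down, z forward; pixel columns grow to the right and rows downward; lengths in m; the calibration is good to about 2 mm. A picture is of the moment at which its call begins. There is no depth.
- job.close_job(): hands the job in; it is judged then, once.
The state is a dict: "time": time; "joint_positions": joint angles; "joint_vel": joint speeds; "joint_torque": joint torques, N m; "ee_pos": TCP position; "eef_rot": TCP orientation; "ft_force": force on the tool from outside, world axes, zero at the start; "torque": the same for the moment, N m; "width": finger opening in m; "grip_force": force on a finger pad.
Only numpy, scipy, OpenCV 4.12 (cv2) and the standard library are available. Lean on these libraries where they do the work, as an engineer would, in place of code of your own. Each camera call takes 0.05 s, during which the arm holds its last target. There are 200 camera calls.

## Working session

There is one attempt and no reset: what is moved stays moved. The work goes in short steps, Python scripts to look and compute and a shell command to move; the robot and the scene stay as the last step left them, time stands still between calls to the robot, and variables do not carry over. Pictures are saved under pics/ and viewed, at most 14 in all, crops included, and the job is handed in when it is done.

```bash
mkdir -p pics; cat > h.py <<'E'
import numpy as np, cv2
from bench import r, eyes, job
def snap(n,f):
    c=eyes.camera(n); cv2.imwrite('pics/'+f,c['pixels'][:,:,::-1])
    np.savez(f'pics/{n}.npz',**{k:np.asarray(c[k]) for k in c}); return c
def w(n,u,v,z):
    c=np.load(f'pics/{n}.npz'); E=c['extrinsics']
    d=E[:3,:3]@np.array([(u-c['cx'])/c['fx'],(v-c['cy'])/c['fy'],1]); o=E[:3,3]
    return (o+d*(z-o[2])/d[2]).round(4)
E
python3 - <<'E'
from h import *
for n in('top','side','wrist'):
    c=snap(n,n+'0.png'); print(n,c['fx'],c['extrinsics'].round(3).tolist())
s=r.read_state(); print(s['ee_pos'],s['eef_rot'],s['width'],s['time'])
E
```

```text
top 368.45541138336796 [[0.021, -0.988, 0.154, 0.383], [-1.0, -0.022, -0.003, 0.005], [0.007, -0.154, -0.988, 1.084], [0.0, 0.0, 0.0, 1.0]]
side 488.90555679972744 [[-0.896, -0.254, 0.363, 0.091], [-0.443, 0.47, -0.764, 0.913], [0.024, -0.845, -0.534, 0.679], [0.0, 0.0, 0.0, 1.0]]
wrist 323.66233182069055 [[0.227, -0.94, -0.253, 0.211], [-0.974, -0.22, -0.058, -0.592], [-0.001, 0.26, -0.966, 0.386], [0.0, 0.0, 0.0, 1.0]]
[ 0.14174669 -0.60862812  0.40417468] [ 9.93463177e-01  1.14151854e-01 -7.19050740e-05 -5.14345065e-04] 0.08696118325057703 0.15
```

View pics/top0.png

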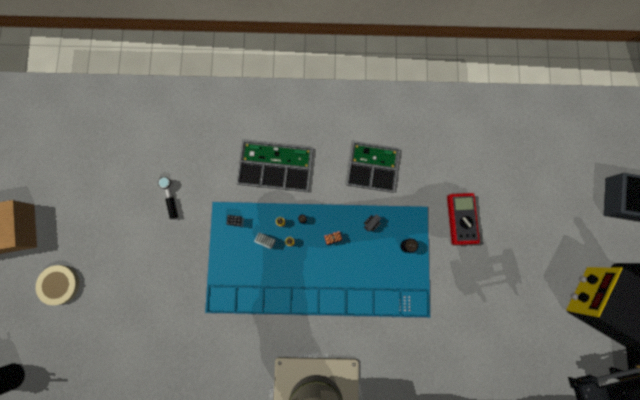

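View pics/side0.png

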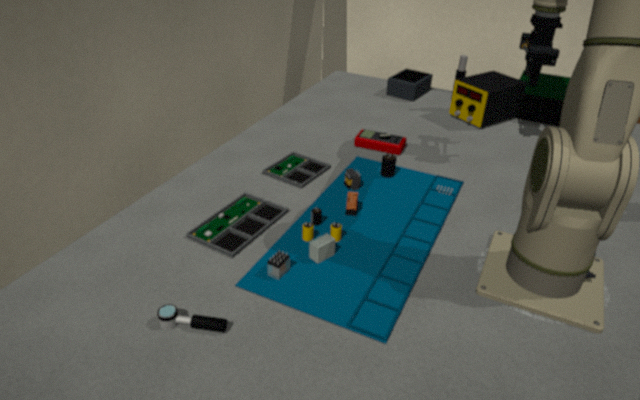

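Top view: relay (234,220), heatsink (265,240), two yellow look-alikes (280,222) and (290,242), a small black capacitor (302,219), choke (334,238), transformer (373,223), large capacitor (410,245). The trays are at (275,165) and (373,165). Next I check these in a close crop.

```bash
python3 - <<'E'
import cv2
a=cv2.imread('pics/top0.png')
x=cv2.resize(a[195:265,215:325],None,fx=7,fy=7,interpolation=cv2.INTER_CUBIC)
cv2.imwrite('pics/c1.png',x)
x=cv2.resize(a[195:265,315:425],None,fx=7,fy=7,interpolation=cv2.INTER_CUBIC)
cv2.imwrite('pics/c2.png',x)
x=cv2.resize(a[130:200,225:410],None,fx=4.3,fy=4.3,interpolation=cv2.INTER_CUBIC)
cv2.imwrite('pics/c3.png',x)
E
```

```text
(no output)
```

View pics/c1.png

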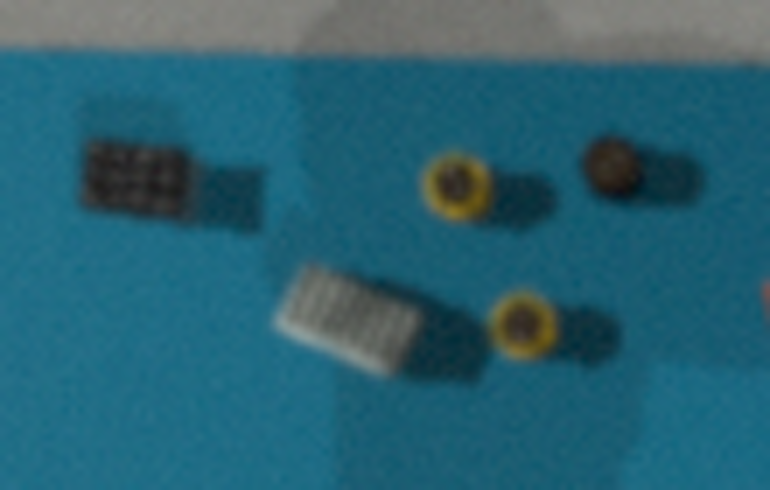

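View pics/c2.png

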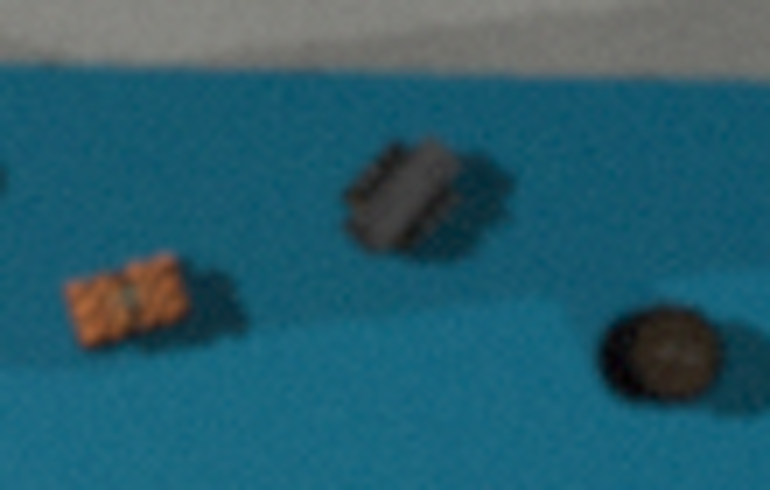

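View pics/c3.png

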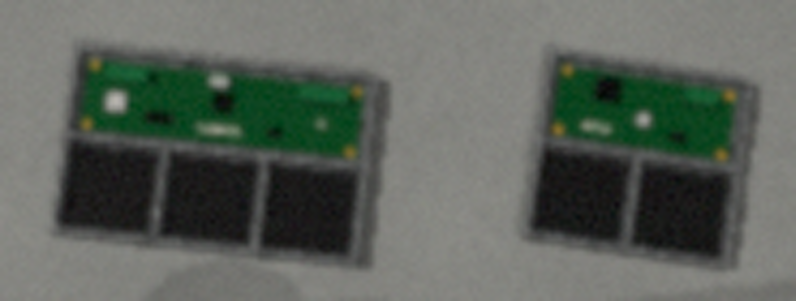

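Crop c1: black small capacitor (613,167), two yellow ones (460,180) and (524,322), all told apart by colour. Relay (137,178), heatsink (348,318). Crop c2: choke (128,302), transformer core (412,195), large capacitor top (675,355). Candidates for the small capacitor, in full-image pixels, are black (302,219), yellow (280,222), yellow (290,242) and the big black one (410,245). I choose the one at (302,219).

```bash
python3 - <<'E'
from h import *
f=lambda o,u,v,z:w('top',o+u/7,195+v/7,z)
P=dict(relay=f(215,137,178,.044),small=f(215,613,167,.039),yel1=f(215,460,180,.039),yel2=f(215,524,322,.039),heat=f(215,348,318,.045),
choke=f(315,128,302,.05),trafo=f(315,412,195,.043),large=f(315,675,355,.058))
for k in P: print(k,P[k])
ang=lambda a,b:np.degrees(np.arctan2(*(b-a)[[1,0]])).round(1)
print('trafo y axis',ang(f(315,380,245,.043),f(315,445,150,.043)),'choke x',ang(f(315,77,318,.05),f(315,181,283,.05)),'relay x',ang(f(215,82,172,.042),f(215,190,184,.042)))
g=lambda u,v,z=.003:w('top',225+u/4.3,130+v/4.3,z)
for p in((108,188),(208,200),(308,210),(582,195),(682,210)): print(g(*p))
E
cat > go.py <<'E'
import sys,numpy as np
from h import r
from scipy.spatial.transform import Rotation as R
# go.py x y closing_angle_deg [z of grasp point] : yaw turn first, then shift in units
x,y,a=map(float,sys.argv[1:4]); s=r.read_state(); p=s['ee_pos']; M=R.from_quat(s['eef_rot']).as_matrix()
cur=np.degrees(np.arctan2(M[1,1],M[0,1])); d=(cur-a+90)%180-90
th=np.radians(cur-d); ty=np.array([np.cos(th),np.sin(th)]); tx=np.array([-ty[1],ty[0]])
v=np.array([x,y])-p[:2]
print('t',round(s['time'],2),'tcp',p.round(4),'close',cur.round(1),'j7',s['joint_positions'][6].round(2),'tilt',M[:2,2].round(3))
print('turn units',(np.radians(d)/.12).round(2),'x',(v@tx/.04).round(2),'y',(v@ty/.04).round(2),'graspz',(p[2]-.164).round(4), *( ['z',((p[2]-.164-float(sys.argv[4]))/.04).round(2)] if len(sys.argv)>4 else []))
E
python3 go.py .4 0 90 .1
```

```text
relay [0.4907 0.2397 0.044 ]
small [0.5    0.0476 0.039 ]
yel1 [0.4933 0.1097 0.039 ]
yel2 [0.4364 0.0817 0.039 ]
heat [0.4362 0.1519 0.045 ]
choke [ 0.4465 -0.0403  0.05  ]
trafo [ 0.4927 -0.1551  0.043 ]
large [ 0.4298 -0.2569  0.058 ]
trafo y axis -34.0 choke x -70.2 relay x -95.1
[0.6368 0.2104 0.003 ]
[0.6298 0.1403 0.003 ]
[0.6243 0.0704 0.003 ]
[ 0.6394 -0.1208  0.003 ]
[ 0.6302 -0.1907  0.003 ]
t 0.15 tcp [ 0.1417 -0.6086  0.4042] close -76.9 j7 -0.09 tilt [-0.     0.001]
turn units 1.91 x 6.46 y -15.22 graspz 0.2402 z 3.5
```

```bash
python3 go.py .4927 -.1551 -34 .033
```

```text
t 0.15 tcp [ 0.1417 -0.6086  0.4042] close -76.9 j7 -0.09 tilt [-0.     0.001]
turn units -6.24 x 14.31 y 0.93 graspz 0.2402 z 5.18
```

```bash
python3 -m inch '[[0,0,0.2,0,0,-0.9],[0,0,0.2,0,0,-0.9],[0,0,0.2,0,0,-0.9],[0,0,0.2,0,0,-0.9],[0,0,0.2,0,0,-0.9]]' 1 20
python3 -m inch '[[0.4,0,0,0,0,-0.9],[0.8,0,0,0,0,-0.84],[1,0,0,0,0,0],[1,0,0,0,0,0],[1,0,0,0,0,0]]'
python3 -m inch '[[1,0.1,0,0,0,0],[1,0.2,0,0,0,0],[1,0.2,0,0,0,0],[1,0.2,0,0,0,0],[0.9,0.1,0,0,0,0]]'
python3 -m inch '[[1,0.1,0,0,0,0],[1,0,0,0,0,0],[0.6,0,0,0,0,0],[0.3,0,0,0,0,0],[0,0,0,0,0,0]]'
python3 go.py .4927 -.1551 -34 .033
python3 - <<'E'
from h import *
snap('wrist','w1.png')
E
```

```text
time: 0.57
ee_pos: [0.1418, -0.6086, 0.364]
eef_rot: [0.926, 0.378, 0.0, -0.0]
ft_force: [-0.0, 0.5, -0.4]
width: 0.087
grip_force: 0.0
time: 0.98
ee_pos: [0.2414, -0.4719, 0.3644]
eef_rot: [0.883, 0.469, -0.0, -0.0]
ft_force: [0.1, 0.1, 0.2]
width: 0.0873
grip_force: 0.0
time: 1.4
ee_pos: [0.3785, -0.3267, 0.3649]
eef_rot: [0.883, 0.47, 0.0, 0.0]
ft_force: [0.8, -0.9, -0.1]
width: 0.0868
grip_force: 0.0
time: 1.82
ee_pos: [0.4466, -0.2318, 0.3648]
eef_rot: [0.882, 0.472, 0.0, -0.0]
ft_force: [-0.6, 0.9, 0.6]
width: 0.0869
grip_force: 0.0
t 1.82 tcp [ 0.4466 -0.2318  0.3648] close -33.7 j7 -0.25 tilt [0.001 0.001]
turn units 0.05 x 2.23 y -0.12 graspz 0.2008 z 4.19
```

View pics/w1.png

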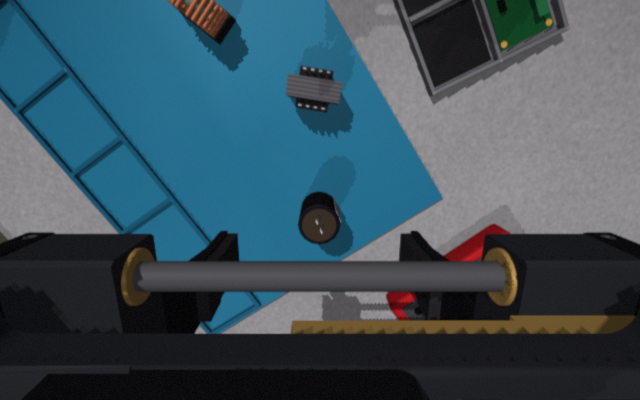

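Wrist view: transformer core top centred at (314,89), its long axis nearly horizontal; large capacitor top at (320,223); choke at the top left.

```bash
python3 - <<'E'
from h import *
print(w('wrist',314,89,.043),w('wrist',320,224,.058))
d=w('wrist',341,93,.043)-w('wrist',287,85,.043); print(np.degrees(np.arctan2(d[1],d[0])),np.hypot(*d[:2]))
E
```

```text
[ 0.4944 -0.1519  0.043 ] [ 0.4317 -0.2559  0.058 ]
-41.653181358259836 0.04844873579362002
```

```bash
python3 go.py .4938 -.1525 -41 .033
python3 -m inch '[[0.9,0,0.2,0,0,0.5],[0.9,0,0.5,0,0,0.5],[0.3,0.3,0.8,0,0,0.07],[0,0,0.8,0,0,0],[0,0,0,0,0,0]]'
python3 go.py .4938 -.1525 -41 .033
```

```text
t 1.87 tcp [ 0.4456 -0.2339  0.3646] close -33.8 j7 -0.25 tilt [-0.  0.]
turn units 1.04 x 2.33 y -0.42 graspz 0.2006 z 4.19
time: 2.28
ee_pos: [0.5018, -0.1759, 0.267]
eef_rot: [0.911, 0.412, -0.003, -0.003]
ft_force: [-2.3, -0.4, -0.8]
width: 0.0869
grip_force: 0.0
t 2.28 tcp [ 0.5018 -0.1759  0.267 ] close -41.4 j7 -0.61 tilt [-0.008  0.003]
turn units -0.05 x 0.31 y -0.54 graspz 0.103 z 1.75
```

```bash

python3 -m inch '[[0.31,-0.54,0,0,0,0],[0,0,0.3,0,0,0],[0,0,0.3,0,0,0],[0,0,0,0,0,0],[0,0,0,0,0,0]]'
python3 go.py .4938 -.1525 -41 .033
```

```text
time: 2.7
ee_pos: [0.4956, -0.1531, 0.2488]
eef_rot: [0.912, 0.411, -0.0, -0.0]
ft_force: [0.2, 0.4, 0.4]
width: 0.0869
grip_force: 0.0
t 2.7 tcp [ 0.4956 -0.1531  0.2488] close -41.5 j7 -0.66 tilt [-0.001 -0.   ]
turn units -0.07 x -0.02 y -0.04 graspz 0.0848 z 1.3
```

```bash

python3 -m inch '[[0,0,0.5,0,0,0],[0,0,0.5,0,0,0],[0,0,0.3,0,0,0],[0,0,0,0,0,0],[0,0,0,0,0,0]]'
python3 -m inch '[[0,0,0,0,0,0],[0,0,0,0,0,0],[0,0,0,0,0,0],[0,0,0,0,0,0],[0,0,0,0,0,0]]' -1 30
python3 -m inch '[[0,0,0,0,0,0],[0,0,0,0,0,0],[0,0,0,0,0,0],[0,0,0,0,0,0],[0,0,0,0,0,0]]'
python3 go.py .6243 .0704 -5 .1
```

```text
time: 3.12
ee_pos: [0.4961, -0.1521, 0.197]
eef_rot: [0.911, 0.412, -0.0, -0.0]
ft_force: [0.3, 0.2, 0.9]
width: 0.0868
grip_force: 0.0
time: 3.53
ee_pos: [0.4961, -0.1518, 0.1972]
eef_rot: [0.911, 0.412, 0.0, 0.0]
ft_force: [0.4, -0.2, 0.2]
width: 0.0617
grip_force: 0.0
time: 3.95
ee_pos: [0.496, -0.1516, 0.1968]
eef_rot: [0.911, 0.412, -0.0, 0.0]
ft_force: [-1.5, 0.7, 2.5]
width: 0.0476
grip_force: 30.0
t 3.95 tcp [ 0.496  -0.1516  0.1968] close -41.3 j7 -0.71 tilt [-0. -0.]
turn units -5.29 x 5.81 y 2.71 graspz 0.0328 z -1.68
```

```bash

python3 -m inch '[[0,0,-0.3,0,0,0],[0,0,-0.5,0,0,0],[0,0,-0.5,0,0,0],[0,0,-0.4,0,0,-0.5],[0,0,0,0,0,-0.8]]'
python3 -m inch '[[0,0,0,0,0,-0.8],[0,0,0,0,0,-0.8],[0,0,0,0,0,-0.8],[0,0,0,0,0,-0.8],[0,0,0,0,0,-0.75]]'
python3 go.py .6243 .0704 -5 .1
```

```text
time: 4.37
ee_pos: [0.4971, -0.1517, 0.2686]
eef_rot: [0.876, 0.483, 0.002, 0.002]
ft_force: [0.5, -0.2, -2.1]
width: 0.0474
grip_force: 30.0
time: 4.78
ee_pos: [0.4959, -0.1517, 0.2653]
eef_rot: [0.737, 0.676, -0.0, 0.0]
ft_force: [0.0, 0.1, -2.0]
width: 0.0477
grip_force: 30.0
t 4.78 tcp [ 0.4959 -0.1517  0.2653] close -5.0 j7 -0.05 tilt [ 0. -0.]
turn units 0.01 x 5.81 y 2.71 graspz 0.1013 z 0.03
```

```bash

python3 -m inch '[[0.4,0.2,0,0,0,0],[0.8,0.4,0,0,0,0],[0.9,0.4,0,0,0,0],[0.9,0.4,0,0,0,0],[0.9,0.4,0,0,0,0]]'
python3 -m inch '[[0.9,0.4,0,0,0,0],[0.7,0.4,0,0,0,0],[0.3,0.1,0,0,0,0],[0,0,0,0,0,0],[0,0,0,0,0,0]]'
python3 go.py .6243 .0704 -5 .033
python3 - <<'E'
from h import *
snap('wrist','w2.png')
E
```

```text
time: 5.2
ee_pos: [0.5825, -0.0017, 0.2654]
eef_rot: [0.739, 0.674, -0.0, 0.0]
ft_force: [1.0, 0.7, -2.0]
width: 0.0479
grip_force: 30.0
time: 5.62
ee_pos: [0.6246, 0.0699, 0.2647]
eef_rot: [0.738, 0.674, -0.0, -0.0]
ft_force: [0.1, -0.6, -3.1]
width: 0.048
grip_force: 30.0
t 5.62 tcp [0.6246 0.0699 0.2647] close -5.2 j7 -0.53 tilt [-0.001 -0.   ]
turn units -0.03 x 0.01 y -0.01 graspz 0.1007 z 1.69
```

View pics/w2.png

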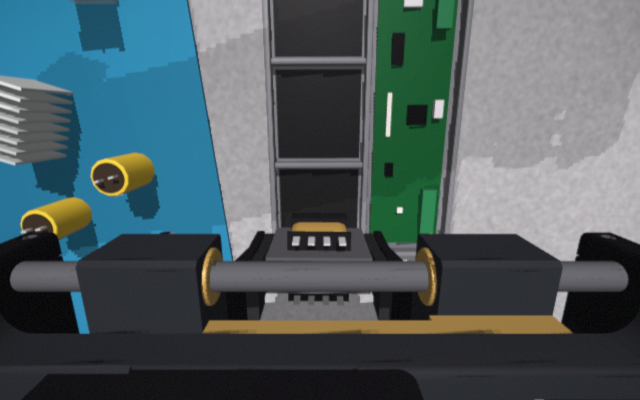

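Wrist view: the pocket row runs straight along the tool's x axis. The dividers are at (319,163) and (319,62), and their ends, at u≈275 and 365, mark the pocket walls.

```bash
python3 - <<'E'
from h import *
for p in ((319,163),(319,62),(273,163),(365,163),(268,62),(367,62)): print(p,w('wrist',*p,.012))
E
python3 go.py .6243 .0704 -5 .033
python3 -m inch '[[0,0,0.5,0,0,0],[0,0,0.5,0,0,0],[0,0,0.4,0,0,0],[0,0,0.2,0,0,0],[0,0,0,0,0,0]]'
```

```text
(319, 163) [0.6278 0.1068 0.012 ]
(319, 62) [0.6339 0.1746 0.012 ]
(273, 163) [0.5945 0.1098 0.012 ]
(365, 163) [0.6611 0.1038 0.012 ]
(268, 62) [0.5998 0.1777 0.012 ]
(367, 62) [0.666  0.1717 0.012 ]
t 5.67 tcp [0.6245 0.0685 0.2647] close -5.3 j7 -0.53 tilt [-0.001 -0.001]
turn units -0.04 x 0.05 y -0.01 graspz 0.1007 z 1.69
time: 6.08
ee_pos: [0.6239, 0.0675, 0.1991]
eef_rot: [0.739, 0.673, -0.002, -0.001]
ft_force: [-0.4, 0.3, -1.9]
width: 0.0476
grip_force: 30.0
```

```bash
python3 -m inch '[[0,0,0.05,0,0,0],[0,0,0,0,0,0],[0,0,0,0,0,0],[0,0,0,0,0,0],[0,0,0,0,0,0]]'
python3 -m inch '[[0,0,0,0,0,0],[0,0,0,0,0,0],[0,0,0,0,0,0],[0,0,0,0,0,0],[0,0,0,0,0,0]]' 0.7
python3 -m inch '[[0,0,-0.2,0,0,0],[0,0,-0.5,0,0,0],[0,0,-0.9,0,0,0],[0,0,-0.9,0,0,0],[0,0,0,0,0,0]]'
python3 go.py .4313 -.2562 -40 .038
```

```text
time: 6.5
ee_pos: [0.625, 0.0695, 0.1994]
eef_rot: [0.739, 0.674, 0.0, 0.0]
ft_force: [0.2, 0.5, -3.1]
width: 0.0479
grip_force: 30.0
time: 6.92
ee_pos: [0.6248, 0.0695, 0.1989]
eef_rot: [0.739, 0.674, 0.0, 0.0]
ft_force: [-0.5, 0.9, 0.7]
width: 0.071
grip_force: 0.0
time: 7.33
ee_pos: [0.6264, 0.0705, 0.3068]
eef_rot: [0.739, 0.674, 0.004, 0.003]
ft_force: [0.9, 0.8, 1.0]
width: 0.074
grip_force: 0.0
t 7.33 tcp [0.6264 0.0705 0.3068] close -5.2 j7 -0.51 tilt [0.01  0.001]
turn units 5.06 x -9.39 y 1.51 graspz 0.1428 z 2.62
```

```bash
python3 go.py .4313 -.2562 -5 .038
python3 -m inch '[[-0.4,-0.2,0,0,0,0],[-0.9,-0.6,0,0,0,0],[-0.9,-0.6,0,0,0,0],[-0.9,-0.6,0,0,0,0],[-0.9,-0.6,0,0,0,0]]' 1
python3 -m inch '[[-0.9,-0.6,0,0,0,0],[-0.9,-0.6,0,0,0,0],[-0.9,-0.5,0,0,0,0],[-0.8,-0.3,0,0,0,0],[-0.3,-0.1,0,0,0,0]]' 1
python3 go.py .4313 -.2562 -5 .038
```

```text
t 7.33 tcp [0.6264 0.0705 0.3068] close -5.2 j7 -0.51 tilt [0.01  0.001]
turn units -0.03 x -8.56 y -4.15 graspz 0.1428 z 2.62
time: 7.75
ee_pos: [0.5092, -0.0764, 0.299]
eef_rot: [0.739, 0.674, 0.0, 0.0]
ft_force: [1.6, -1.2, 0.0]
width: 0.0864
grip_force: 0.0
time: 8.17
ee_pos: [0.4122, -0.2209, 0.2993]
eef_rot: [0.741, 0.672, -0.001, 0.001]
ft_force: [0.6, -0.5, 1.1]
width: 0.0873
grip_force: 0.0
t 8.17 tcp [ 0.4122 -0.2209  0.2993] close -5.6 j7 0.23 tilt [-0.    -0.003]
turn units -0.08 x -0.84 y 0.55 graspz 0.1353 z 2.43
```

```bash

python3 -m inch '[[-0.5,0.3,0,0,0,0],[-0.36,0.2,0.1,0,0,0],[0,0,0.5,0,0,0],[0,0,0.4,0,0,0],[0,0,0,0,0,0]]' 1
python3 go.py .4313 -.2562 -5 .036
```

```text
time: 8.58
ee_pos: [0.4309, -0.2524, 0.2565]
eef_rot: [0.739, 0.674, -0.0, -0.002]
ft_force: [-0.6, 1.0, -0.3]
width: 0.0874
grip_force: 0.0
t 8.58 tcp [ 0.4309 -0.2524  0.2565] close -5.3 j7 0.21 tilt [-0.003  0.002]
turn units -0.04 x -0.09 y 0.02 graspz 0.0925 z 1.41
```

```bash

python3 -m inch '[[-0.09,0,0.5,0,0,0],[0,0,0.5,0,0,0],[0,0,0.4,0,0,0],[0,0,0,0,0,0],[0,0,0,0,0,0]]'
python3 -m inch '[[0,0,0,0,0,0],[0,0,0,0,0,0],[0,0,0,0,0,0],[0,0,0,0,0,0],[0,0,0,0,0,0]]' -1 15
python3 -m inch '[[0,0,0,0,0,0],[0,0,0,0,0,0],[0,0,0,0,0,0],[0,0,0,0,0,0],[0,0,0,0,0,0]]'
python3 -m inch '[[0,0,-0.3,0,0,0],[0,0,-0.6,0,0,0],[0,0,-0.8,0,0,0],[0,0,-0.4,0,0,0],[0,0,0,0,0,0]]'
python3 go.py .6305 .1410 -5 .12
```

```text
time: 9.0
ee_pos: [0.4317, -0.256, 0.2034]
eef_rot: [0.739, 0.674, 0.0, -0.0]
ft_force: [1.1, -0.2, -0.4]
width: 0.0869
grip_force: 0.0
time: 9.42
ee_pos: [0.4316, -0.2563, 0.2032]
eef_rot: [0.739, 0.674, 0.0, 0.0]
ft_force: [-0.0, -0.1, 0.1]
width: 0.0609
grip_force: 0.0
time: 9.83
ee_pos: [0.4315, -0.2562, 0.2027]
eef_rot: [0.739, 0.674, -0.0, -0.0]
ft_force: [-0.6, -0.2, -0.0]
width: 0.0397
grip_force: 15.0
time: 10.25
ee_pos: [0.4327, -0.2565, 0.2912]
eef_rot: [0.739, 0.674, 0.001, 0.003]
ft_force: [0.2, 0.6, -0.8]
width: 0.0396
grip_force: 15.0
t 10.25 tcp [ 0.4327 -0.2565  0.2912] close -5.2 j7 0.24 tilt [ 0.005 -0.004]
turn units -0.03 x 10.33 y 4.06 graspz 0.1272 z 0.18
```

```bash

python3 -m inch '[[0.4,0.2,0,0,0,0],[0.9,0.35,0,0,0,0],[0.9,0.35,0,0,0,0],[0.9,0.35,0,0,0,0],[0.9,0.35,0,0,0,0]]'
python3 -m inch '[[0.9,0.35,0,0,0,0],[0.9,0.35,0,0,0,0],[0.9,0.35,0,0,0,0],[0.9,0.35,0,0,0,0],[0.9,0.35,0,0,0,0]]'
python3 -m inch '[[0.9,0.35,0,0,0,0],[0.6,0.25,0,0,0,0],[0.3,0.1,0,0,0,0],[0,0,0,0,0,0],[0,0,0,0,0,0]]'
python3 go.py .6305 .1410 -5 .0387
```

```text
time: 10.67
ee_pos: [0.51, -0.1012, 0.2865]
eef_rot: [0.739, 0.674, -0.0, -0.0]
ft_force: [1.0, -1.0, -1.1]
width: 0.0392
grip_force: 15.0
time: 11.08
ee_pos: [0.5963, 0.0716, 0.2862]
eef_rot: [0.739, 0.674, -0.0, -0.0]
ft_force: [-0.1, -0.4, -0.1]
width: 0.04
grip_force: 15.0
time: 11.5
ee_pos: [0.6302, 0.1392, 0.286]
eef_rot: [0.738, 0.674, -0.001, -0.0]
ft_force: [-0.4, -1.3, -1.6]
width: 0.0399
grip_force: 15.0
t 11.5 tcp [0.6302 0.1392 0.286 ] close -5.2 j7 -0.63 tilt [-0.001 -0.   ]
turn units -0.03 x 0.04 y 0.0 graspz 0.122 z 2.08
```

```bash

python3 -m inch '[[0.04,0,0.5,0,0,0],[0,0,0.6,0,0,0],[0,0,0.5,0,0,0],[0,0,0.3,0,0,0],[0,0,0.13,0,0,0]]'
python3 -m inch '[[0,0,0.06,0,0,0],[0,0,0.02,0,0,0],[0,0,0,0,0,0],[0,0,0,0,0,0],[0,0,0,0,0,0]]'
```

```text
time: 11.92
ee_pos: [0.63, 0.1387, 0.2035]
eef_rot: [0.739, 0.673, -0.002, -0.0]
ft_force: [0.2, -1.3, -1.1]
width: 0.0396
grip_force: 15.0
time: 12.33
ee_pos: [0.6309, 0.141, 0.2032]
eef_rot: [0.739, 0.674, 0.001, 0.0]
ft_force: [0.3, -0.5, -0.5]
width: 0.0394
grip_force: 15.0
```

```bash

python3 -m inch '[[0,0,0,0,0,0],[0,0,0,0,0,0],[0,0,0,0,0,0],[0,0,0,0,0,0],[0,0,0,0,0,0]]' 0.6
python3 -m inch '[[0,0,-0.2,0,0,0],[0,0,-0.5,0,0,0],[0,0,-0.9,0,0,0],[0,0,-0.9,0,0,0],[0,0,0,0,0,0]]'
python3 go.py .4907 .2397 -5 .034
```

```text
time: 12.75
ee_pos: [0.6307, 0.1409, 0.2024]
eef_rot: [0.739, 0.674, 0.0, 0.0]
ft_force: [0.4, -0.7, -0.2]
width: 0.0645
grip_force: 0.0
time: 13.17
ee_pos: [0.6321, 0.1421, 0.3106]
eef_rot: [0.739, 0.674, 0.005, 0.002]
ft_force: [0.7, 0.9, 1.0]
width: 0.0695
grip_force: 0.0
t 13.17 tcp [0.6321 0.1421 0.3106] close -5.2 j7 -0.63 tilt [0.01  0.003]
turn units -0.04 x 2.12 y -3.73 graspz 0.1466 z 2.82
```

```bash

python3 -m inch '[[0,-0.4,0,0,0,0],[0,-0.9,0,0,0,0],[0,-0.9,0,0,0,0],[0,-0.9,0,0,0,0],[0,-0.5,0,0,0,0]]' 1
python3 -m inch '[[0,-0.1,0,0,0,0],[0,0,0,0,0,0],[0,0,0,0,0,0],[0,0,0,0,0,0],[0,0,0,0,0,0]]'
python3 - <<'E'
from h import *
snap('wrist','w3.png')
E
```

```text
time: 13.58
ee_pos: [0.484, 0.1549, 0.3023]
eef_rot: [0.738, 0.675, -0.001, 0.0]
ft_force: [-0.0, 1.0, 0.8]
width: 0.0861
grip_force: 0.0
time: 14.0
ee_pos: [0.4842, 0.1541, 0.3023]
eef_rot: [0.739, 0.674, 0.0, -0.0]
ft_force: [0.3, -0.6, 0.3]
width: 0.0869
grip_force: 0.0
```

View pics/w3.png

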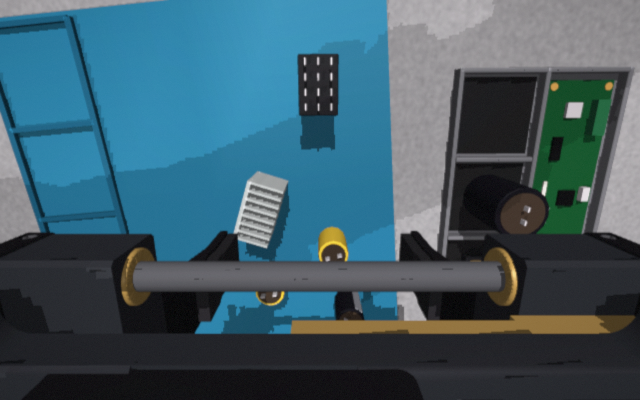

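Wrist view: relay plate centred at (319,86), square to the tool. The large capacitor stands upright in the middle pocket at (508,207), and the far pocket at (497,115) is empty.

```bash
python3 - <<'E'
from h import *
print(w('wrist',319,86,.04), w('wrist',497,115,.003), w('wrist',496,158,.012))
E
python3 go.py .4905 .241 -5 .032
```

```text
[0.4926 0.2447 0.04  ] [0.6395 0.211  0.003 ] [0.6356 0.1763 0.012 ]
t 14.05 tcp [0.484  0.1542 0.3022] close -5.3 j7 -0.66 tilt [-0.     0.001]
turn units -0.04 x 2.18 y -0.03 graspz 0.1382 z 2.66
```

```bash

python3 -m inch '[[0.5,0,0,0,0,0],[0.9,0,0.2,0,0,0],[0.6,0,0.5,0,0,0],[0.2,0,0.5,0,0,0],[0.04,0,0.3,0,0,0]]'
python3 go.py .492 .2435 -5 .032
```

```text
time: 14.47
ee_pos: [0.4909, 0.2456, 0.2403]
eef_rot: [0.738, 0.675, -0.0, -0.001]
ft_force: [0.0, -0.8, -0.1]
width: 0.0866
grip_force: 0.0
t 14.47 tcp [0.4909 0.2456 0.2403] close -5.1 j7 -0.91 tilt [-0.002  0.001]
turn units -0.01 x -0.05 y 0.03 graspz 0.0763 z 1.11
```

```bash

python3 -m inch '[[-0.03,0.03,0.4,0,0,0],[0,0,0.4,0,0,0],[0,0,0.24,0,0,0],[0,0,0,0,0,0],[0,0,0,0,0,0]]'
python3 -m inch '[[0,0,0,0,0,0],[0,0,0,0,0,0],[0,0,0,0,0,0],[0,0,0,0,0,0],[0,0,0,0,0,0]]' -1 15
python3 -m inch '[[0,0,0,0,0,0],[0,0,0,0,0,0],[0,0,0,0,0,0],[0,0,0,0,0,0],[0,0,0,0,0,0]]'
python3 -m inch '[[0,0,0,0,0,0],[0,0,-0.4,0,0,0],[0,0,-0.8,0,0,0],[0,0,-0.8,0,0,0],[0,0,0,0,0,0]]'
python3 go.py .638 .2105 -5 .032
```

```text
time: 14.88
ee_pos: [0.4928, 0.2418, 0.2007]
eef_rot: [0.739, 0.674, -0.0, -0.0]
ft_force: [-0.6, -0.4, 0.8]
width: 0.0873
grip_force: 0.0
time: 15.3
ee_pos: [0.4926, 0.2423, 0.2011]
eef_rot: [0.739, 0.674, 0.0, 0.0]
ft_force: [-0.4, 0.1, 0.9]
width: 0.0614
grip_force: 0.0
time: 15.72
ee_pos: [0.4925, 0.2423, 0.2007]
eef_rot: [0.739, 0.674, -0.0, 0.0]
ft_force: [0.0, -0.0, -0.7]
width: 0.0284
grip_force: 5.7
time: 16.13
ee_pos: [0.4937, 0.2437, 0.2863]
eef_rot: [0.739, 0.674, 0.004, 0.001]
ft_force: [1.3, 1.0, 0.4]
width: 0.0279
grip_force: 15.0
t 16.13 tcp [0.4937 0.2437 0.2863] close -5.2 j7 -0.87 tilt [0.007 0.003]
turn units -0.03 x -0.51 y 3.67 graspz 0.1223 z 2.26
```

```bash

python3 -m inch '[[0,0.4,0,0,0,0],[-0.2,0.8,0,0,0,0],[-0.2,0.9,0,0,0,0],[-0.11,0.8,0,0,0,0],[0,0.5,0,0,0,0]]'
python3 -m inch '[[0,0.27,0,0,0,0],[0,0,0.4,0,0,0],[0,0,0.5,0,0,0],[0,0,0,0,0,0],[0,0,0,0,0,0]]'
python3 go.py .638 .2105 -5 .0367
```

```text
time: 16.55
ee_pos: [0.6292, 0.2066, 0.28]
eef_rot: [0.74, 0.673, -0.0, 0.001]
ft_force: [0.6, 0.8, -0.6]
width: 0.0283
grip_force: 15.0
time: 16.97
ee_pos: [0.6365, 0.2084, 0.2437]
eef_rot: [0.739, 0.674, -0.001, -0.001]
ft_force: [-0.1, -0.5, -0.6]
width: 0.0285
grip_force: 15.0
t 16.97 tcp [0.6365 0.2084 0.2437] close -5.2 j7 -0.76 tilt [-0.002 -0.001]
turn units -0.03 x 0.06 y 0.03 graspz 0.0797 z 1.07
```

```bash

python3 -m inch '[[0.05,0.03,0.4,0,0,0],[0,0,0.4,0,0,0],[0,0,0.2,0,0,0],[0,0,0.07,0,0,0],[0,0,0,0,0,0]]'
python3 -m inch '[[0,0,0,0,0,0],[0,0,0,0,0,0],[0,0,0,0,0,0],[0,0,0,0,0,0],[0,0,0,0,0,0]]'
python3 go.py .638 .2105 -5 .0367
```

```text
time: 17.38
ee_pos: [0.6378, 0.2103, 0.2011]
eef_rot: [0.739, 0.674, -0.001, -0.0]
ft_force: [0.1, 0.2, 0.6]
width: 0.0283
grip_force: 15.0
time: 17.8
ee_pos: [0.6383, 0.2104, 0.202]
eef_rot: [0.739, 0.674, 0.0, 0.0]
ft_force: [0.2, 0.3, -0.2]
width: 0.0286
grip_force: 15.0
t 17.8 tcp [0.6383 0.2104 0.202 ] close -5.3 j7 -0.78 tilt [ 0. -0.]
turn units -0.04 x 0.0 y -0.01 graspz 0.038 z 0.03
```

```bash

python3 -m inch '[[0,0,0.03,0,0,0],[0,0,0,0,0,0],[0,0,0,0,0,0],[0,0,0,0,0,0],[0,0,0,0,0,0]]'
python3 -m inch '[[0,0,0,0,0,0],[0,0,0,0,0,0],[0,0,0,0,0,0],[0,0,0,0,0,0],[0,0,0,0,0,0]]' 0.3
python3 -m inch '[[0,0,-0.2,0,0,0],[0,0,-0.6,0,0,0],[0,0,-0.9,0,0,0],[0,0,-0.9,0,0,0],[0,0,-0.4,0,0,0]]'
python3 go.py .4465 -.0403 -5
python3 go.py .4465 -.0403 20
```

```text
time: 18.22
ee_pos: [0.6383, 0.2104, 0.2007]
eef_rot: [0.739, 0.674, -0.0, 0.0]
ft_force: [0.7, -0.2, 0.0]
width: 0.0281
grip_force: 15.0
time: 18.63
ee_pos: [0.6383, 0.2104, 0.2008]
eef_rot: [0.739, 0.674, 0.0, 0.0]
ft_force: [-0.9, 0.1, -0.0]
width: 0.0525
grip_force: 0.0
time: 19.05
ee_pos: [0.6386, 0.2112, 0.3265]
eef_rot: [0.739, 0.674, 0.003, 0.001]
ft_force: [-0.1, -0.5, 0.8]
width: 0.0564
grip_force: 0.0
t 19.05 tcp [0.6386 0.2112 0.3265] close -5.2 j7 -0.73 tilt [0.005 0.002]
turn units -0.03 x -6.68 y -4.24 graspz 0.1625
t 19.05 tcp [0.6386 0.2112 0.3265] close -5.2 j7 -0.73 tilt [0.005 0.002]
turn units -3.67 x -4.26 y -6.66 graspz 0.1625
```

```bash

python3 -m inch '[[-0.4,-0.2,0,0,0,0],[-0.9,-0.5,0,0,0,0],[-0.9,-0.5,0,0,0,0],[-0.9,-0.5,0,0,0,0],[-0.9,-0.5,0,0,0,0]]' 1
python3 -m inch '[[-0.9,-0.5,0,0,0,0],[-0.9,-0.5,0,0,0,0],[-0.9,-0.5,0,0,0,0],[-0.9,-0.4,0,0,0,0],[-0.4,-0.1,0,0,0,0]]'
python3 -m inch '[[-0.6,0,0,0,0,-0.7],[0,0,0,0,0,-0.8],[0,0,0,0,0,-0.8],[0,0,0,0,0,-0.8],[0,0,0,0,0,-0.5]]'
python3 -m inch '[[0,0,0,0,0,0],[0,0,0,0,0,0],[0,0,0,0,0,0],[0,0,0,0,0,0],[0,0,0,0,0,0]]'
python3 - <<'E'
from h import *
snap('wrist','w4.png')
E
```

```text
time: 19.47
ee_pos: [0.5346, 0.0579, 0.321]
eef_rot: [0.739, 0.674, -0.0, 0.0]
ft_force: [0.4, -0.9, 1.7]
width: 0.0813
grip_force: 0.0
time: 19.88
ee_pos: [0.4389, -0.0967, 0.3212]
eef_rot: [0.74, 0.672, -0.001, 0.001]
ft_force: [-0.6, -0.7, -0.1]
width: 0.0866
grip_force: 0.0
time: 20.3
ee_pos: [0.4395, -0.1166, 0.3214]
eef_rot: [0.575, 0.818, -0.0, 0.0]
ft_force: [-0.3, 0.9, 0.7]
width: 0.0871
grip_force: 0.0
time: 20.72
ee_pos: [0.4395, -0.1167, 0.3208]
eef_rot: [0.577, 0.816, -0.0, 0.0]
ft_force: [0.3, -0.4, 0.7]
width: 0.0871
grip_force: 0.0
```

View pics/w4.png

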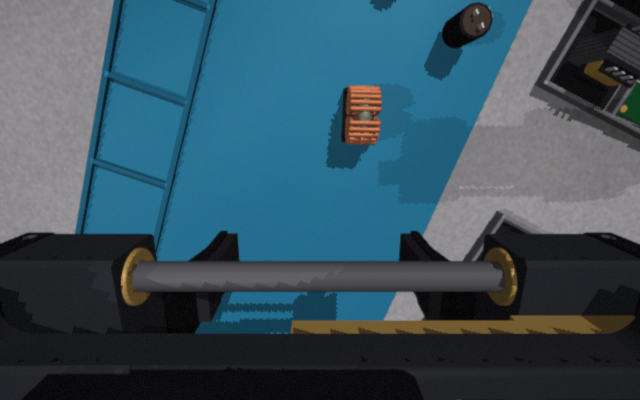

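Wrist view: choke winding top centred at (363,115), long axis nearly vertical in the picture; small black capacitor top at (477,20). The trafo is seated in its pocket at (620,60).

```bash
python3 - <<'E'
from h import *
print(w('wrist',364,115,.05), w('wrist',477,20,.039))
a=w('wrist',380,144,.045);b=w('wrist',382,86,.045);d=b-a;print(np.degrees(np.arctan2(d[1],d[0])))
a=w('wrist',346,144,.04);b=w('wrist',347,86,.04);d=b-a;print(np.degrees(np.arctan2(d[1],d[0])))
E
python3 go.py .447 -.038 17 .034
```

```text
[ 0.4482 -0.0386  0.05  ] [0.5029 0.052  0.039 ]
110.2445735419326
109.83816712807663
t 20.77 tcp [ 0.4395 -0.1167  0.3208] close 19.5 j7 0.46 tilt [ 0. -0.]
turn units 0.36 x 1.83 y 0.75 graspz 0.1568 z 3.07
```

```bash
python3 go.py .4475 -.039 20 .036
python3 -m inch '[[0.5,0.2,0.3,0,0,-0.07],[0.7,0.25,0.5,0,0,0],[0.5,0.2,0.6,0,0,0],[0.1,0,0.4,0,0,0],[0,0,0,0,0,0]]'
python3 go.py .4475 -.039 20 .036
```

```text
t 20.77 tcp [ 0.4395 -0.1167  0.3208] close 19.5 j7 0.46 tilt [ 0. -0.]
turn units -0.08 x 1.76 y 0.85 graspz 0.1568 z 3.02
time: 21.18
ee_pos: [0.4381, -0.0387, 0.2462]
eef_rot: [0.573, 0.82, -0.001, -0.002]
ft_force: [-1.2, 0.2, -0.6]
width: 0.0868
grip_force: 0.0
t 21.18 tcp [ 0.4381 -0.0387  0.2462] close 20.1 j7 0.22 tilt [-0.004  0.001]
turn units 0.02 x -0.09 y 0.22 graspz 0.0822 z 1.16
```

```bash

python3 -m inch '[[-0.07,0.22,0.3,0,0,0],[0,0,0.5,0,0,0],[0,0,0.36,0,0,0],[0,0,0,0,0,0],[0,0,0,0,0,0]]'
python3 -m inch '[[0,0,0,0,0,0],[0,0,0,0,0,0],[0,0,0,0,0,0],[0,0,0,0,0,0],[0,0,0,0,0,0]]' -1 15
python3 -m inch '[[0,0,0,0,0,0],[0,0,0,0,0,0],[0,0,0,0,0,0],[0,0,0,0,0,0],[0,0,0,0,0,0]]'
python3 -m inch '[[0,0,0,0,0,0],[0,0,0,0,0,0],[0,0,-0.4,0,0,0],[0,0,-0.8,0,0,0],[0,0,-0.7,0,0,0]]'
python3 go.py .6302 -.1907 -5 .036
```

```text
time: 21.6
ee_pos: [0.4489, -0.0405, 0.2028]
eef_rot: [0.574, 0.819, -0.0, -0.0]
ft_force: [0.8, -0.3, -0.5]
width: 0.0872
grip_force: 0.0
time: 22.02
ee_pos: [0.4488, -0.04, 0.2028]
eef_rot: [0.574, 0.819, 0.0, 0.0]
ft_force: [0.1, 0.2, -0.8]
width: 0.0615
grip_force: 0.0
time: 22.43
ee_pos: [0.4487, -0.0398, 0.2023]
eef_rot: [0.574, 0.819, -0.0, -0.0]
ft_force: [0.7, 0.2, -0.8]
width: 0.0289
grip_force: 0.0
time: 22.85
ee_pos: [0.4483, -0.0396, 0.2789]
eef_rot: [0.573, 0.819, -0.0, -0.001]
ft_force: [0.9, -0.4, -0.5]
width: 0.0242
grip_force: 14.8
t 22.85 tcp [ 0.4483 -0.0396  0.2789] close 20.0 j7 0.25 tilt [-0.002  0.001]
turn units 3.64 x -3.37 y 4.86 graspz 0.1149 z 1.97
```

```bash

python3 -m inch '[[0,0,0,0,0,0.5],[0,0,0,0,0,0.8],[0,0,0,0,0,0.8],[0,0,0,0,0,0.8],[0,0,0,0,0,0.74]]'
python3 -m inch '[[-0.3,0.4,0,0,0,0],[-0.6,0.8,0,0,0,0],[-0.6,0.8,0,0,0,0],[-0.6,0.8,0,0,0,0],[-0.6,0.8,0,0,0,0]]'
python3 -m inch '[[-0.4,0.8,0,0,0,0],[-0.2,0.4,0,0,0,0],[-0.1,0.1,0,0,0,0],[0,0,0,0,0,0],[0,0,0,0,0,0]]'
python3 go.py .6302 -.1907 -5 .0383
python3 - <<'E'
from h import *
snap('wrist','w5.png')
E
```

```text
time: 23.27
ee_pos: [0.4486, -0.0399, 0.2782]
eef_rot: [0.739, 0.674, -0.0, -0.0]
ft_force: [-0.0, -0.4, -0.6]
width: 0.0242
grip_force: 14.8
time: 23.68
ee_pos: [0.5837, -0.1617, 0.2778]
eef_rot: [0.738, 0.675, -0.0, -0.0]
ft_force: [1.0, 0.1, -0.4]
width: 0.0239
grip_force: 14.8
time: 24.1
ee_pos: [0.6315, -0.1919, 0.2779]
eef_rot: [0.737, 0.676, -0.0, -0.001]
ft_force: [0.7, -0.3, -0.8]
width: 0.0243
grip_force: 14.8
t 24.1 tcp [ 0.6315 -0.1919  0.2779] close -5.0 j7 -0.09 tilt [-0.001  0.001]
turn units -0.0 x 0.03 y -0.03 graspz 0.1139 z 1.89
```

View pics/w5.png

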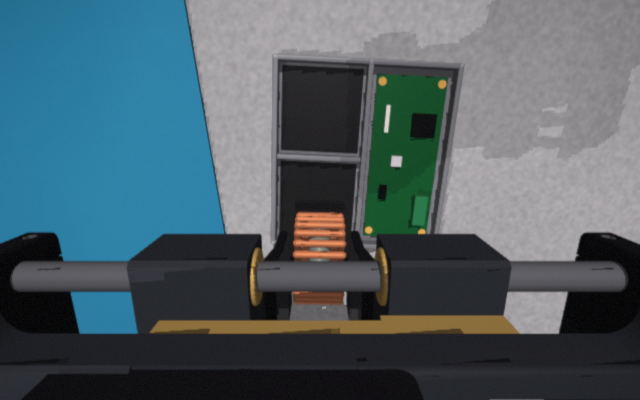

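Wrist view: the choke is held square, the divider is centred at (319,157), and the free pocket is at (322,108).

```bash
python3 - <<'E'
from h import *
print(w('wrist',319,157,.012),w('wrist',322,108,.003))
E
python3 -m inch '[[0.03,-0.03,0.5,0,0,0],[0,0,0.6,0,0,0],[0,0,0.5,0,0,0],[0,0,0.2,0,0,0],[0,0,0.09,0,0,0]]'
python3 -m inch '[[0,0,0,0,0,0],[0,0,0,0,0,0],[0,0,0,0,0,0],[0,0,0,0,0,0],[0,0,0,0,0,0]]'
python3 go.py .6302 -.1907 -5 .0383
```

```text
[ 0.6347 -0.1521  0.012 ] [ 0.6401 -0.1163  0.003 ]
time: 24.57
ee_pos: [0.6297, -0.1906, 0.2023]
eef_rot: [0.737, 0.676, -0.001, -0.001]
ft_force: [-12.1, 2.1, 17.2]
width: 0.0244
grip_force: 14.9
time: 24.98
ee_pos: [0.631, -0.1913, 0.2033]
eef_rot: [0.738, 0.675, 0.0, 0.0]
ft_force: [0.6, -0.7, -0.9]
width: 0.0239
grip_force: 14.9
t 24.98 tcp [ 0.631  -0.1913  0.2033] close -5.0 j7 -0.12 tilt [ 0.001 -0.   ]
turn units -0.01 x 0.01 y -0.02 graspz 0.0393 z 0.03
```

```bash

python3 -m inch '[[0,0,0.02,0,0,0],[0,0,0,0,0,0],[0,0,0,0,0,0],[0,0,0,0,0,0],[0,0,0,0,0,0]]'
python3 -m inch '[[0,0,0,0,0,0],[0,0,0,0,0,0],[0,0,0,0,0,0],[0,0,0,0,0,0],[0,0,0,0,0,0]]' 0.2
python3 -m inch '[[0,0,-0.2,0,0,0],[0,0,-0.6,0,0,0],[0,0,-0.9,0,0,0],[0,0,-0.7,0,0,0],[0,0,0,0,0,0]]'
python3 go.py .5015 .05 -5
```

```text
time: 25.4
ee_pos: [0.6311, -0.1913, 0.2023]
eef_rot: [0.738, 0.675, 0.0, 0.0]
ft_force: [-0.3, -0.5, 3.5]
width: 0.0241
grip_force: 14.9
time: 25.82
ee_pos: [0.6308, -0.1912, 0.2018]
eef_rot: [0.737, 0.675, -0.0, -0.0]
ft_force: [0.3, 0.1, -0.5]
width: 0.0478
grip_force: 0.0
time: 26.23
ee_pos: [0.6325, -0.1911, 0.3053]
eef_rot: [0.738, 0.675, 0.003, 0.004]
ft_force: [0.0, -0.2, 0.8]
width: 0.0522
grip_force: 0.0
t 26.23 tcp [ 0.6325 -0.1911  0.3053] close -5.0 j7 -0.08 tilt [ 0.009 -0.002]
turn units -0.01 x 5.72 y -3.79 graspz 0.1413
```

```bash

python3 -m inch '[[0.4,-0.4,0,0,0,0],[0.8,-0.8,0,0,0,0],[0.8,-0.8,0,0,0,0],[0.8,-0.8,0,0,0,0],[0.6,-0.6,0,0,0,0]]' 0.7
python3 -m inch '[[0.3,-0.4,0,0,0,0],[0,0,0,0,0,0],[0,0,0,0,0,0],[0,0,0,0,0,0],[0,0,0,0,0,0]]'
python3 go.py .5015 .05 -5 .034
python3 - <<'E'
from h import *
snap('wrist','w6.png')
E
```

```text
time: 26.65
ee_pos: [0.5124, -0.0497, 0.2981]
eef_rot: [0.737, 0.676, -0.0, 0.0]
ft_force: [0.9, 1.2, -0.4]
width: 0.0724
grip_force: 0.0
time: 27.07
ee_pos: [0.5001, -0.0398, 0.2981]
eef_rot: [0.738, 0.675, 0.0, 0.0]
ft_force: [0.5, -0.3, -0.4]
width: 0.074
grip_force: 0.0
t 27.07 tcp [ 0.5001 -0.0398  0.2981] close -5.1 j7 -0.24 tilt [0. 0.]
turn units -0.02 x 2.24 y -0.16 graspz 0.1341 z 2.5
```

View pics/w6.png

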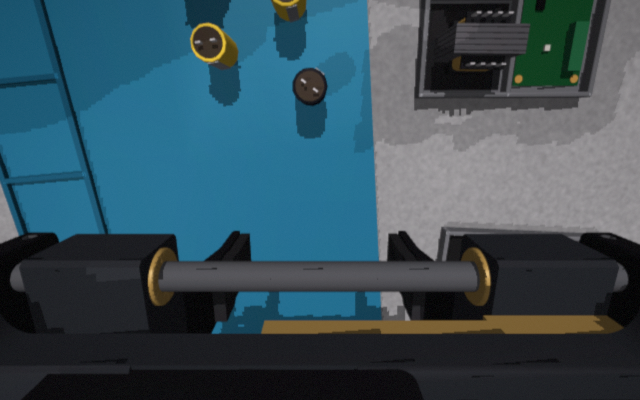

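Wrist view: the black small capacitor's top is at (310,86). The yellow ones stand clear at (208,42) and (290,5), and the transformer is seated in its pocket at (470,45).

```bash
python3 - <<'E'
from h import *
print(w('wrist',310,86,.039))
E
python3 go.py .501 .049 -5 .034
python3 -m inch '[[0.4,-0.1,0.1,0,0,0],[0.7,-0.1,0.3,0,0,0],[0.7,0,0.5,0,0,0],[0.4,0,0.4,0,0,0],[0,0,0,0,0,0]]'
python3 go.py .501 .049 -5 .034
```

```text
[0.502  0.0509 0.039 ]
t 27.12 tcp [ 0.5    -0.0397  0.298 ] close -5.1 j7 -0.24 tilt [0. 0.]
turn units -0.02 x 2.21 y -0.17 graspz 0.134 z 2.5
time: 27.53
ee_pos: [0.4985, 0.0527, 0.2433]
eef_rot: [0.736, 0.677, -0.001, -0.002]
ft_force: [-1.7, -0.8, 0.3]
width: 0.0739
grip_force: 0.0
t 27.53 tcp [0.4985 0.0527 0.2433] close -4.8 j7 -0.49 tilt [-0.004  0.002]
turn units 0.03 x -0.09 y 0.07 graspz 0.0793 z 1.13
```

```bash

python3 -m inch '[[-0.04,0.05,0.4,0,0,0],[0,0,0.5,0,0,0],[0,0,0.2,0,0,0],[0,0,0,0,0,0],[0,0,0,0,0,0]]'
python3 go.py .5015 .05 -5 .032
```

```text
time: 27.95
ee_pos: [0.5013, 0.0474, 0.2022]
eef_rot: [0.738, 0.675, -0.0, -0.0]
ft_force: [-0.5, -0.7, -0.2]
width: 0.0736
grip_force: 0.0
t 27.95 tcp [0.5013 0.0474 0.2022] close -5.1 j7 -0.53 tilt [-0.001  0.   ]
turn units -0.01 x 0.07 y -0.0 graspz 0.0382 z 0.16
```

```bash

python3 -m inch '[[0.06,0,0.1,0,0,0],[0,0,0.06,0,0,0],[0,0,0,0,0,0],[0,0,0,0,0,0],[0,0,0,0,0,0]]' 
python3 -m inch '[[0,0,0,0,0,0],[0,0,0,0,0,0],[0,0,0,0,0,0],[0,0,0,0,0,0],[0,0,0,0,0,0]]' -1 8
python3 -m inch '[[0,0,0,0,0,0],[0,0,0,0,0,0],[0,0,0,0,0,0],[0,0,0,0,0,0],[0,0,0,0,0,0]]'
python3 go.py .6395 -.1185 -5 .032
python3 -m inch '[[0,0,-0.2,0,0,0],[0,0,-0.4,0,0,0],[0,0,-0.6,0,0,0],[0,0,-0.6,0,0,0],[0,0,0,0,0,0]]'
python3 go.py .6395 -.1185 -5 .032
```

```text
time: 28.37
ee_pos: [0.5013, 0.0502, 0.1958]
eef_rot: [0.738, 0.675, 0.0, 0.0]
ft_force: [0.1, 0.2, 0.4]
width: 0.0738
grip_force: 0.0
time: 28.78
ee_pos: [0.5012, 0.0503, 0.1956]
eef_rot: [0.738, 0.675, -0.0, 0.0]
ft_force: [-0.9, 0.2, -0.5]
width: 0.0485
grip_force: 0.0
time: 29.2
ee_pos: [0.5013, 0.0503, 0.1955]
eef_rot: [0.738, 0.675, 0.0, 0.0]
ft_force: [-0.1, 1.1, 0.2]
width: 0.0246
grip_force: 8.0
t 29.2 tcp [0.5013 0.0503 0.1955] close -5.0 j7 -0.55 tilt [ 0. -0.]
turn units -0.01 x -3.9 y 3.81 graspz 0.0315 z -0.01
time: 29.62
ee_pos: [0.5026, 0.051, 0.2721]
eef_rot: [0.737, 0.675, 0.002, 0.002]
ft_force: [0.4, 0.8, -0.2]
width: 0.0247
grip_force: 8.0
t 29.62 tcp [0.5026 0.051  0.2721] close -5.0 j7 -0.47 tilt [ 0.006 -0.   ]
turn units -0.0 x -3.92 y 3.78 graspz 0.1081 z 1.9
```

```bash

python3 -m inch '[[-0.4,0.4,0,0,0,0],[-0.8,0.8,0,0,0,0],[-0.8,0.8,0,0,0,0],[-0.8,0.8,0,0,0,0],[-0.7,0.6,0,0,0,0]]'
python3 -m inch '[[-0.4,0.4,0,0,0,0],[0,0,0.5,0,0,0],[0,0,0.5,0,0,0],[0,0,0,0,0,0],[0,0,0,0,0,0]]'
python3 go.py .6395 -.1185 -5 .0315
```

```text
time: 30.03
ee_pos: [0.6188, -0.0952, 0.2676]
eef_rot: [0.738, 0.675, -0.0, 0.0]
ft_force: [1.1, 1.4, 0.7]
width: 0.0244
grip_force: 8.0
time: 30.45
ee_pos: [0.6316, -0.1101, 0.2269]
eef_rot: [0.737, 0.675, -0.001, -0.001]
ft_force: [0.5, -0.1, 0.5]
width: 0.0247
grip_force: 8.0
t 30.45 tcp [ 0.6316 -0.1101  0.2269] close -5.0 j7 -0.25 tilt [-0.002  0.001]
turn units -0.0 x -0.19 y 0.22 graspz 0.0629 z 0.78
```

```bash

python3 -m inch '[[-0.19,0.22,0.2,0,0,0],[0,0,0.3,0,0,0],[0,0,0.2,0,0,0],[0,0,0,0,0,0],[0,0,0,0,0,0]]'
python3 -m inch '[[0,0,0.05,0,0,0],[0,0,0,0,0,0],[0,0,0,0,0,0],[0,0,0,0,0,0],[0,0,0,0,0,0]]'
python3 go.py .6395 -.1185 -5 .0315
```

```text
time: 30.87
ee_pos: [0.6397, -0.118, 0.1993]
eef_rot: [0.737, 0.676, -0.0, -0.0]
ft_force: [0.1, -0.2, 0.4]
width: 0.0247
grip_force: 8.0
time: 31.28
ee_pos: [0.6402, -0.1186, 0.1978]
eef_rot: [0.738, 0.675, 0.0, 0.0]
ft_force: [0.3, 1.0, 0.0]
width: 0.025
grip_force: 8.0
t 31.28 tcp [ 0.6402 -0.1186  0.1978] close -5.0 j7 -0.25 tilt [ 0. -0.]
turn units -0.01 x 0.0 y -0.02 graspz 0.0338 z 0.06
```

```bash

python3 -m inch '[[0,0,0.04,0,0,0],[0,0,0.02,0,0,0],[0,0,0,0,0,0],[0,0,0,0,0,0],[0,0,0,0,0,0]]'
python3 -m inch '[[0,0,0,0,0,0],[0,0,0,0,0,0],[0,0,0,0,0,0],[0,0,0,0,0,0],[0,0,0,0,0,0]]' -0.22
python3 -m inch '[[0,0,-0.2,0,0,0],[0,0,-0.5,0,0,0],[0,0,-0.9,0,0,0],[0,0,-0.9,0,0,0],[0,0,-0.9,0,0,0]]'
python3 -m inch '[[-0.4,-0.4,-0.4,0,0,0],[-0.8,-0.8,0,0,0,0],[-0.8,-0.8,0,0,0,0],[-0.8,-0.8,0,0,0,0],[-0.8,-0.8,0,0,0,0]]'
python3 -m inch '[[-0.8,-0.4,0,0,0,0],[-0.8,0,0,0,0,0],[-0.6,0,0,0,0,0],[-0.3,0,0,0,0,0],[0,0,0,0,0,0]]'
python3 - <<'E'
from h import *
c=snap('top','t9.png')
a=cv2.imread('pics/t9.png'); s=cv2.resize(a[130:265,205:430],None,fx=3.5,fy=3.5,interpolation=cv2.INTER_CUBIC); cv2.imwrite('pics/t9c.png',s)
snap('side','s9.png'); a=cv2.imread('pics/s9.png'); cv2.imwrite('pics/s9c.png',cv2.resize(a[130:310,150:420],None,fx=2.9,fy=2.9,interpolation=cv2.INTER_CUBIC))
E
```

```text
time: 31.7
ee_pos: [0.6402, -0.1186, 0.1955]
eef_rot: [0.738, 0.675, 0.0, 0.0]
ft_force: [-2.5, 0.7, 5.1]
width: 0.0248
grip_force: 8.0
time: 32.12
ee_pos: [0.6401, -0.1186, 0.195]
eef_rot: [0.738, 0.675, -0.0, -0.0]
ft_force: [-0.1, -0.4, -0.0]
width: 0.0338
grip_force: 0.0
time: 32.53
ee_pos: [0.6399, -0.1184, 0.3332]
eef_rot: [0.737, 0.675, 0.0, -0.0]
ft_force: [1.5, -0.6, 0.6]
width: 0.0341
grip_force: 0.0
time: 32.95
ee_pos: [0.4934, -0.2409, 0.3478]
eef_rot: [0.737, 0.675, -0.0, 0.0]
ft_force: [0.5, -1.4, 0.6]
width: 0.0341
grip_force: 0.0
time: 33.37
ee_pos: [0.4694, -0.3409, 0.3473]
eef_rot: [0.739, 0.674, -0.0, 0.0]
ft_force: [0.4, 0.4, 0.0]
width: 0.0339
grip_force: 0.0
```

View pics/t9c.png

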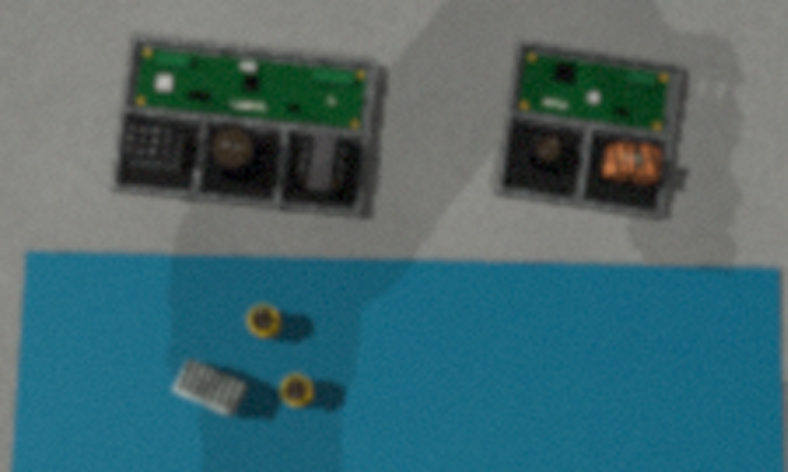

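View pics/s9c.png

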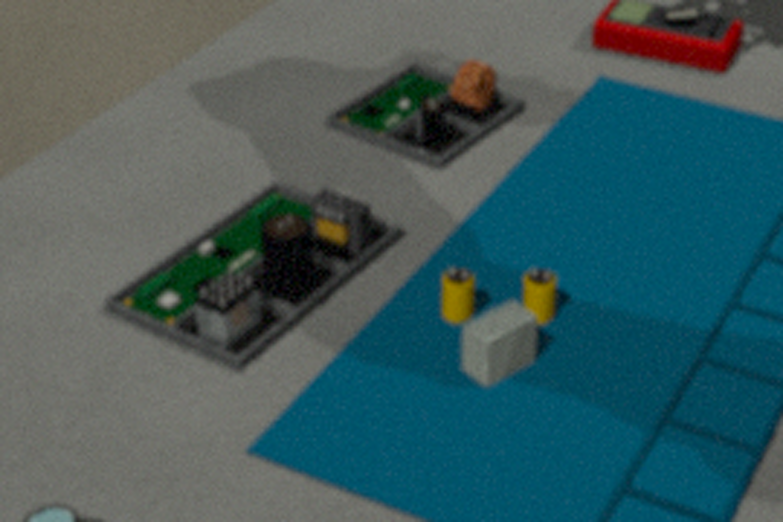

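The top crop shows the relay (150,148), large capacitor (233,148) and transformer (322,163) in the wide tray, and the small capacitor (547,148) and choke (632,160) in the narrow one. The side crop confirms all five stand upright, and the heatsink and yellow capacitors have not moved.

```bash
python3 -c "
from bench import job
print(job.close_job())"
```

```text
the job is handed in; nothing more can be done
None
```

The job is handed in: all five parts stand upright in their own pockets in the right trays, with the heatsink and the yellow look-alikes where they were and the multimeter and loupe untouched, after about 33 s of robot time.

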